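Lever open the stuck bread tin

ROBOT

A 6-joint arm with a two-finger parallel gripper is mounted at the origin on a cart in front of the work surface, level with it; the furniture and walls round the work are solid. World frame = base frame: x ahead of the robot, y to its left, z up, the work surface at z = 0. Lengths are in m, angles in rad, forces in N, time in s.
With the tool pointing down it reaches from about 0.375 to 0.9 m from the base axis. Payload 3.1 kg.
Tool frame: the origin (TCP) lies at the very end of the fingers, on their centre line; the grasp point (between the pads) lies 19 mm behind it; z points along the fingers, y is the line along which they close (so a half turn about z gives the same grasp; the last joint's range is limited). The gripper opens to 85 mm and grips with 20 to 120 N. Pads are 22 mm wide; open, the fingers measure 114 mm over their backs; the gripper's body (76 mm by 85 mm) begins 54 mm behind the grasp point. The pads swing forward as they close: fully open they stand 13 mm farther back than shut.
Start: joints at [-1.298, 0.527, 1.433, -0, 1.181, -0.178], TCP at [0.273, -0.562, 0.231] pointing down, gripper open.
Joint ranges: [-3.08, 3.08], [-0.75, 2.2], [0.22, 2.44], [-1.43, 4.57], [0, 2.65], [-2.85, 2.85]. Speed limits (rad/s): [2.79, 2.79, 3.14, 3.14, 3.14, 3.14].

INTERFACE

Orientations are given as a unit quaternion [x, y, z, w].
In Python, from station import telemetry, snapshot, ticket gives the robot as it stands.
- The arm moves only by the tool move_arm, never from a script. Its argument "commands" is text: rows parted by semicolons, each of 7 numbers parted by spaces: the shift along the tool's x, y, z in mm, then the turn, a rotation vector about the tool's x, y, z in degrees, then the opening, from -1 (shut) to 1 (fully open). A call has exactly 5 rows; each row is the pose to reach, as a shift and turn from the pose commanded when the call began, along the tool's axes at that moment; what a row does not reach only later rows make up. A row lasts 1/8 s, in which the tool goes at most 62.5 mm and 10.7 degrees, less where a joint would pass 70% of its speed; a pose out of reach is approached as far as the arm can. A call with a gripper value outside its range is refused whole. The fingers move at their own pace and stop on an object; "grip_force" is the grip in N (left out, the last holds). Time passes only in rows, so rows that repeat a pose let the fingers close, or fill a call up. It gives the time, the measured TCP pose, the force, the opening and the grip force at its end, in the units of the state.
- telemetry.sense(): the state, without advancing time (a new reading comes with each control period).
- snapshot(name): name is "scene" or "top" or "wrist"; returns a dict with "image" (400x640x3 uint8, red, green, blue), "fx", "fy", "cx", "cy" (pixels), "k1" (the pictures are not rectified: a ray, as slopes to the right and down, at radius r is drawn at 1 + k1 r^2 times it, then the intrinsics apply), "pose" (4x4, takes a point from camera to world coordinates). Camera axes: x right, y down, z forward; pixel columns grow to the right and rows downward; lengths in m; the calibration is good to about 2 mm. A picture is of the moment at which its call begins. There is no depth.
- ticket.sign_off(): hands the job in; it is judged then, once.
The state is a dict: "t": time; "q": joint angles; "qd": joint speeds; "tau": joint torques, N m; "tcp_pos": TCP position; "tool_rot": TCP orientation; "force": force on the tool from outside, world axes, zero at the start; "ft_torque": the same for the moment, N m; "finger_gap": opening from 0.0 (shut) to 1.0 (fully open); "gripper_force": force on a finger pad.
Only numpy, scipy, OpenCV 4.12 (cv2) and the standard library are available. Lean on these libraries where they do the work, as an engineer would, in place of code of your own. Each camera call takes 0.05 s, during which the arm holds its last target. There are 200 camera calls.

TASK

The tin's flush wooden lid is stiff: with the palette knife, feel along the slot under the lid's front edge for the third where the seal yields and lets the blade in, lever the lid up there without forcing it and without touching the tin with the gripper's fingers while the lid is still down, and swing it right back, clearly past upright. Then lay the knife flat on the chopping board again, all of it on the board and the same way up as it lay; leave the garlic, the lemon and the mug where they are.

Things in the scene. Friction and masses are not known exactly. Their poses are not given: they have to be found in the camera images.
- bread_tin: Rectangular steel tin with a hinged wooden lid, 120 (x) x 140 (y) x 72 (z) mm, fixed to the worktop, walls 3 mm. Origin: centre of its underside, on the worktop; z up, -x its front, +x its hinge side. Side walls rise to 72 mm; the lid lies flush between them, its underside at z = 64, its top at z = 72 mm. Inside it is free down to z = 40 mm (biscuits below).
- slot (a point): Middle of the slot in the tin's front face, at x = -60, y = 0, z = 61.5 mm of the tin, axes alike. 108 mm wide, 5 mm high (z = 59 to 64), under the lid's front edge. A flush black rubber seal fills it, firm but for one 36 mm third (centre y = -36, 0 or 36 mm, varies, not told, looks alike): there it is a loose flap that folds inward easily and lets a blade into the tin.
- tin_hinge (a point): Point on the lid's hinge axis at mid-width, x = 56, y = 0, z = 68 mm of the tin; axis along the tin's y; fixed to the tin.
- lid_edge (a point): Middle of the upper front edge of the lid (112 x 130 x 8 mm), flush with the tin's front face when shut; moves with the lid, 116 mm from the hinge axis.
- tin_lid (a joint): Lid angle in rad: 0 shut, 1.57 upright, stop at 1.9. The hinge is stiff: about 3 to 4 N at the front edge lifts the lid, and it stays at any angle where it is left.
- palette_knife: Palette knife lying flat, 185 mm long, 110 g. Origin: underside of the middle of the handle; +x points along the blade to the tip, z up. Dark wooden handle, x = -50 to 50 mm, 18 mm wide (y), 22 mm high (z = 0 to 22 mm). Short steel collar to x = 61 mm, then the stiff flat blade, 18 mm wide and 2.5 mm thick, mid-height at z = 11 mm, to its round tip at x = 135 mm.
- knife_tip (a point): Tip of the blade, at x = 135, y = 0, z = 11 mm of the knife.
- board: Wooden chopping board, 230 (x) x 340 (y) x 22 (z) mm, fixed flat on the worktop, its long side pointing roughly away from the robot. Origin: centre of its underside; its top is at z = 22 mm.
- garlic: Garlic bulb about 55 mm across and 52 mm high, standing between tin and board. Origin: centre of its underside. Leave it alone.
- lemon: Lemon, about 75 x 59 x 59 mm. Origin: centre of its underside. Leave it alone.
- mug: Cream mug with a handle, 89 x 118 x 88 mm. Origin: centre of its underside. Leave it alone.

How it is judged:
By the outcome, as a careful person would: the job done as asked, in the order asked, and still so for the second after the job is handed in, with the robot touching nothing.
It also fails if it takes over 64 s, if anything falls off the work surface, if the arm or the gripper's body presses on something with over 40 N, if the wrist force passes 120 N, or if a joint passes its speed limit or range.

## Working session

There is one attempt and no reset: what is moved stays moved. The work goes in short steps, Python scripts to look and compute and a tool call to move; the robot and the scene stay as the last step left them, time stands still between calls to the robot, and variables do not carry over. Pictures are saved under pics/ and viewed, at most 13 in all, crops included, and the job is handed in when it is done.

Besides the shell and the picture viewer there is one more tool, called after ">>>" by a JSON object that holds its "name" and its "arguments", one argument or row to a line. move_arm: Moves the arm, as the interface text tells. Its arguments: {"type":"object","properties":{"commands":{"type":"string"},"grip_force":{"type":"number"}},"required":["commands"]}

```bash
ls; mkdir -p pics; cat > h.py <<'E'
import numpy as np, cv2, json
from scipy.spatial.transform import Rotation as R
from station import telemetry, snapshot, ticket
def save(n,f):
    s=snapshot(n); cv2.imwrite(f'pics/{f}.png',s['image'][:,:,::-1]); 
    np.savez(f'pics/{f}.npz',**{k:np.array(v) for k,v in s.items()}); return s
def load(f): return dict(np.load(f'pics/{f}.npz'))
def ray(s,u,v):
    d=np.array([(u-s['cx'])/s['fx'],(v-s['cy'])/s['fy']]); p=d.copy()
    for _ in range(20): p=d/(1+s['k1']*(p@p))
    P=np.array(s['pose']); r=P[:3,:3]@np.array([p[0],p[1],1]); return P[:3,3],r/np.linalg.norm(r)
def onz(s,u,v,z):
    o,r=ray(s,u,v); return o+r*(z-o[2])/r[2]
def tri(*a):
    A=np.zeros((3,3));b=np.zeros(3);L=[ray(*x) for x in a]
    for o,r in L:
        M=np.eye(3)-np.outer(r,r);A+=M;b+=M@o
    p=np.linalg.solve(A,b); return p,[np.linalg.norm(np.cross(p-o,r)) for o,r in L]
def proj(s,p):
    P=np.array(s['pose']);c=P[:3,:3].T@(np.array(p)-P[:3,3]);x=c[:2]/c[2];x=x*(1+s['k1']*(x@x))
    return x[0]*s['fx']+s['cx'],x[1]*s['fy']+s['cy']
E
python3 - <<'E'
from h import *
a=save('scene','s0');b=save('top','t0')
print(a['pose'],b['pose'],a['fx'],b['fx'],a['k1'])
st=telemetry.sense();print({k:np.round(v,3) for k,v in st.items()})
cv2.imwrite('pics/both.png',cv2.resize(np.vstack([a['image'],b['image']])[:,:,::-1],(480,600),interpolation=cv2.INTER_AREA))
E
```

```text
pics
[[-0.67259379 -0.49845096  0.54695907 -0.13347687]
 [-0.73985288  0.46826389 -0.48305966  0.51152692]
 [-0.01533963 -0.72957218 -0.68373177  0.92597   ]
 [ 0.          0.          0.          1.        ]] [[ 0.02040646 -0.99014878  0.13852426  0.39317932]
 [-0.99977101 -0.01931653  0.00920811 -0.11208809]
 [-0.00644159 -0.13868044 -0.99031623  1.24887737]
 [ 0.          0.          0.          1.        ]] 481.7419425665046 362.01377360927984 -0.13088460810689323
{'t': np.float64(0.1), 'q': array([-1.297,  0.528,  1.434,  0.   ,  1.181, -0.179]), 'qd': array([-0.002, -0.003, -0.003, -0.   ,  0.   ,  0.   ]), 'tau': array([-0.0000e+00, -4.4330e+01, -1.7859e+01, -0.0000e+00,  4.0000e-03,
       -0.0000e+00]), 'tcp_pos': array([ 0.273, -0.562,  0.23 ]), 'tool_rot': array([ 0.975,  0.224, -0.   , -0.001]), 'force': array([ 0.195, -0.046,  0.087]), 'ft_torque': array([0.022, 0.048, 0.022]), 'gripper_force': np.float64(0.0), 'finger_gap': np.float64(0.994)}
```

View pics/s0.png

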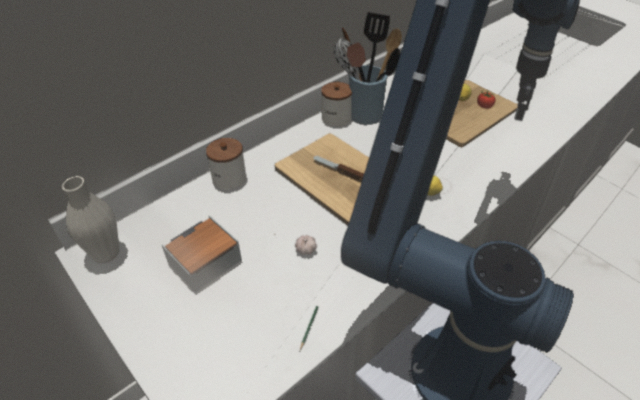

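View pics/t0.png

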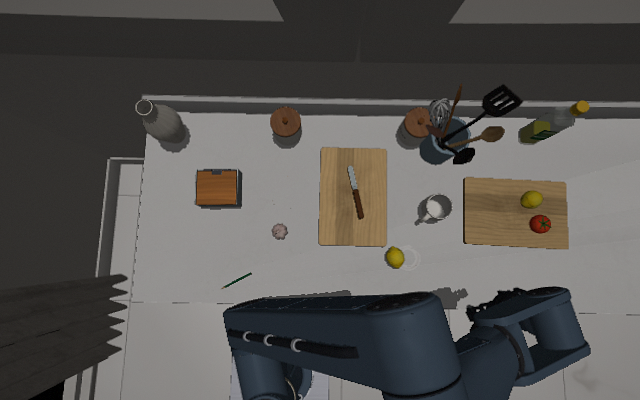

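The scene view shows the tin (lid centre about (202,243), hinge bracket on the far side), the knife on the board at (340,168), partly hidden by the arm, and the garlic at (305,244). The top view shows the lid at (218,187), the knife from tip (351,166) to handle end (361,217), the garlic at (280,231), the lemon at (395,257) and the mug at (437,206).

```bash
cat > m.py <<'E'
from h import *
a,b=load('s0'),load('t0')
def blobs(s,roi,lo,hi,mn=15):
    u0,v0,u1,v1=roi; hsv=cv2.cvtColor(s['image'],cv2.COLOR_RGB2HSV)[v0:v1,u0:u1]
    m=cv2.inRange(hsv,lo,hi); cs,_=cv2.findContours(m,cv2.RETR_EXTERNAL,cv2.CHAIN_APPROX_NONE)
    c=max(cs,key=cv2.contourArea)+np.array([[u0,v0]])
    return c
for s,roi,n in((b,(190,160,250,215),'top'),(a,(160,210,245,290),'scene')):
    c=blobs(s,roi,(3,110,60),(20,255,255)); bx=cv2.boxPoints(cv2.minAreaRect(c))
    q=cv2.approxPolyDP(cv2.convexHull(c),4,True)[:,0]
    print(n,cv2.contourArea(c),q.tolist())
    for u,v in q: print('  lid z72',np.round(onz(s,u,v,.072),4))
for nm,pts in dict(garlic=((280,231),.03),lemon=((395,257),.03),mug=((437,206),.08)).items():
    print(nm,onz(b,*pts[0],pts[1]).round(3))
c=blobs(b,(340,155,372,225),(0,80,0),(15,255,140)); print('handle',cv2.minAreaRect(c)); 
for p in cv2.boxPoints(cv2.minAreaRect(c)): print(onz(b,*p,.044).round(4))
for p in((351,166),(361,218)): print('tip/end',onz(b,*p,.033).round(4))
for p in((320,148),(386,148),(386,245),(320,245)): print('board',onz(b,*p,.022).round(4))
E
python3 m.py
python3 - <<'E'
from h import *
a,b=load('s0'),load('t0')
A=cv2.resize(a['image'][205:295,155:325],(800,424),interpolation=cv2.INTER_CUBIC)
B=cv2.resize(b['image'][145:225,190:400],(457,174))
cv2.imwrite('pics/c1.png',np.vstack([A,np.pad(B,((0,0),(0,343),(0,0)))])[:,:,::-1])
E
```

```text
top 1211.5 [[235, 171], [235, 204], [196, 203], [198, 171]]
  lid z72 [0.6508 0.1655 0.072 ]
  lid z72 [0.5404 0.1599 0.072 ]
  lid z72 [0.5412 0.2875 0.072 ]
  lid z72 [0.6483 0.2879 0.072 ]
scene 1042.0 [[209, 219], [235, 242], [209, 259], [200, 257], [187, 238]]
  lid z72 [0.6482 0.1651 0.072 ]
  lid z72 [0.5433 0.1612 0.072 ]
  lid z72 [0.5422 0.2352 0.072 ]
  lid z72 [0.5612 0.2474 0.072 ]
  lid z72 [0.6317 0.2389 0.072 ]
garlic [0.457 0.014 0.03 ]
lemon [ 0.379 -0.371  0.03 ]
mug [ 0.546 -0.497  0.08 ]
handle ((357.9269714355469, 203.51686096191406), (29.156784057617188, 5.321675777435303), 77.00537872314453)
[ 0.5995 -0.226   0.044 ]
[ 0.6039 -0.2434  0.044 ]
[ 0.5082 -0.2657  0.044 ]
[ 0.5039 -0.2484  0.044 ]
tip/end [ 0.6845 -0.2229  0.033 ]
tip/end [ 0.5061 -0.2577  0.033 ]
board [ 0.7494 -0.1154  0.022 ]
board [ 0.7534 -0.3451  0.022 ]
board [ 0.418  -0.3429  0.022 ]
board [ 0.4134 -0.1215  0.022 ]
```

View pics/c1.png

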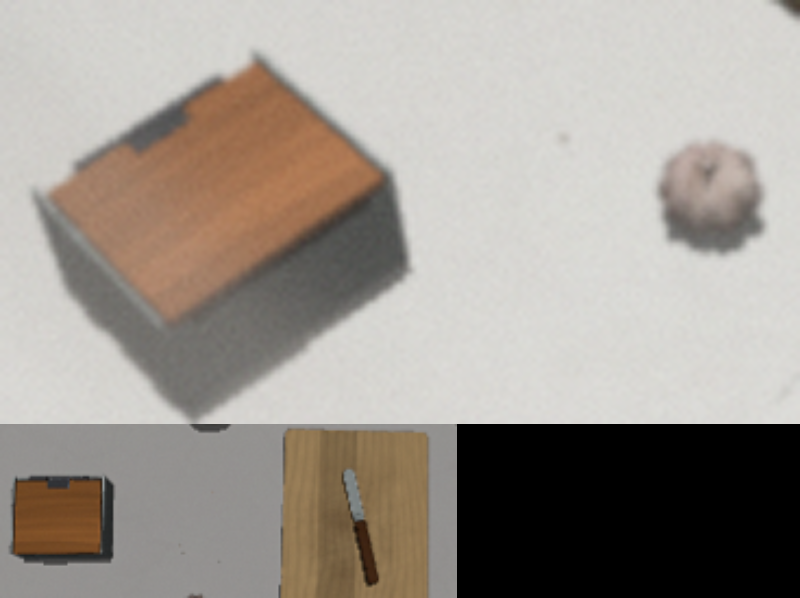

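The crop confirms the tin's front face looks towards the robot (-x) with the hinge bracket at the back, the garlic well clear, and the knife at about 13 degrees yaw. I'll move above the knife and look with the wrist camera.

```bash
cat >> h.py <<'E'
def rel(p,Rt=None,s=None):
    """shift (mm) and rotvec (deg) in tool axes to reach world p, rotation Rt"""
    s=s or telemetry.sense(); R0=R.from_quat(s['tool_rot']); Rt=R0 if Rt is None else Rt
    return np.round(R0.inv().apply(np.array(p)-s['tcp_pos'])*1e3,1),np.round((R0.inv()*Rt).as_rotvec(degrees=True),2)
def down(yaw,pitch=0):
    """tool z down, tool x along yaw (deg); pitch>0 lowers the tool-x end (nose down)"""
    return R.from_euler('z',yaw,degrees=True)*R.from_euler('y',pitch,degrees=True)*R.from_euler('x',180,degrees=True)
E
python3 -c "
from h import *
print(rel([.56,-.245,.2],down(13)))"
```

```text
(array([ 396.7, -159.4,   30.9]), array([-1.100e-01, -1.000e-02,  1.289e+01]))
```

>>> {"name": "move_arm", "arguments": {
  "commands": "50 -20 4 0 0 2 1; 105 -42 8 0 0 5 1; 160 -64 12 0 0 8 1; 215 -86 16 0 0 10 1; 265 -106 20 -0.1 0 12.9 1"
}}

```text
t: 0.72
tcp_pos: [0.466, -0.3493, 0.2108]
tool_rot: [0.994, 0.112, 0.0, 0.001]
force: [0.9, -0.5, 1.0]
finger_gap: 1.001
gripper_force: 0.0
```

>>> {"name": "move_arm", "arguments": {
  "commands": "50 -20 4 0 0 0 1; 90 -36 8 0 0 0 1; 120 -48 10 0 0 0 1; 132 -53 11 0 0 0 1; 132 -53 11 0 0 0 1"
}}

```text
t: 1.35
tcp_pos: [0.5816, -0.2696, 0.1998]
tool_rot: [0.994, 0.114, -0.0, 0.001]
force: [-0.3, -0.7, -0.2]
finger_gap: 1.002
gripper_force: 0.0
```

```bash
python3 - <<'E'
from h import *
s=save('wrist','w1');a=save('scene','s1');st=telemetry.sense()
print(st['t'],st['tcp_pos'],R.from_quat(st['tool_rot']).as_matrix().round(4).tolist(),s['pose'].round(4).tolist(),s['fx'],s['k1'])
E
```

```text
1.45 [ 0.58071796 -0.27061814  0.20007314] [[0.9746, 0.2239, -0.0005], [0.2239, -0.9746, -0.0016], [-0.0009, 0.0015, -1.0]] [[0.2248, -0.9253, -0.3054, 0.6602], [-0.9744, -0.2131, -0.0716, -0.2521], [0.0012, 0.3137, -0.9495, 0.3437], [0.0, 0.0, 0.0, 1.0]] 296.9767845466612 -0.014318333314696539
```

View pics/w1.png

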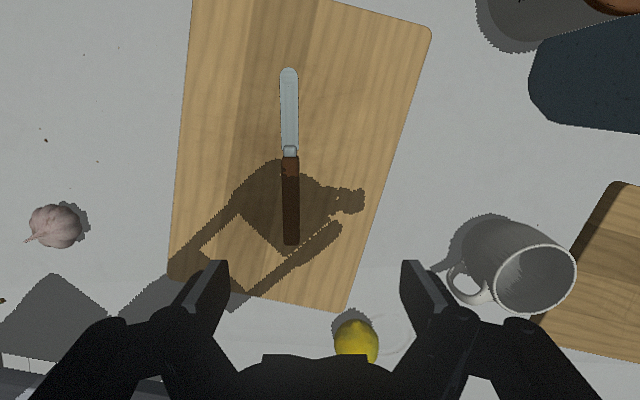

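The wrist picture shows the knife lying with its tip at (289,67), the collar at (290,152) and the handle end at (291,245), almost along the image column. Next I'll get exact edges and triangulate.

```bash
python3 - <<'E'
from h import *
w,a,b=load('w1'),load('s1'),load('t0')
h=cv2.cvtColor(w['image'],cv2.COLOR_RGB2HSV)
# blade: low saturation inside board; handle: dark & reddish
roi=np.zeros((400,640),np.uint8);roi[55:260,270:312]=1
bl=(h[...,1]<60).astype(np.uint8)*roi
n,l,st,ce=cv2.connectedComponentsWithStats(bl);i=1+np.argmax(st[1:,4]);print('blade',st[i],ce[i])
tip=(st[i,0]+st[i,2]/2,st[i,1]); 
ys,xs=np.where(l==i)
mid=[(xs[ys==v].min()+xs[ys==v].max())/2 for v in range(75,145)];print('blade line',np.polyfit(range(75,145),mid,1))
for v in (80,100,120,140,165,180): print(v,w['image'][v,274:306:3].tolist() if v in(165,) else '')
lo=np.linalg.norm(w['image'].astype(int)-np.array([75,40,25]),axis=2)
ed=cv2.Canny(w['image'],60,150)
for v in range(165,242,15): print(v,np.where(ed[v,270:312])[0]+270)
print('tip z33',onz(w,289,67,.033),'end',onz(w,291,245,.033),onz(w,290,157,.033))
# tip in other view s1/t0: local steel blob extreme
print('proj tip',proj(b,onz(w,289,67,.033)),proj(a,onz(w,289,67,.033)),proj(a,onz(w,291,245,.033)))
cv2.imwrite('pics/c2.png',np.hstack([cv2.resize(w['image'][50:260,250:330],(230,600)),cv2.resize(a['image'][130:200,270:390],(560,327))[:, :].copy() if 0 else np.pad(cv2.resize(a['image'][130:200,270:390],(560,327)),((0,273),(0,0),(0,0)))])[:,:,::-1])
E
```

```text
blade [ 279   67   20   90 1552] [288.82023196 111.60051546]
blade line [2.18791007e-02 2.86411381e+02]
80 
100 
120 
140 
165 [[68, 53, 43], [69, 58, 43], [67, 57, 41], [71, 49, 32], [74, 56, 33], [72, 51, 35], [69, 48, 27], [69, 50, 35], [42, 35, 22], [149, 126, 92], [142, 120, 84]]
180 
165 [280 282 299]
180 [281 299]
195 [282 299]
210 [282 299]
225 [282 299]
240 [283 299]
tip z33 [ 0.68885265 -0.22092081  0.033     ] end [ 0.50457113 -0.2606901   0.033     ] [ 0.60418865 -0.23921299  0.033     ]
proj tip (np.float64(350.43430607029507), np.float64(164.7496760705793)) (np.float64(313.9026425642146), np.float64(155.5847547472072)) (np.float64(369.29683691673824), np.float64(179.94058936252685))
```

View pics/c2.png

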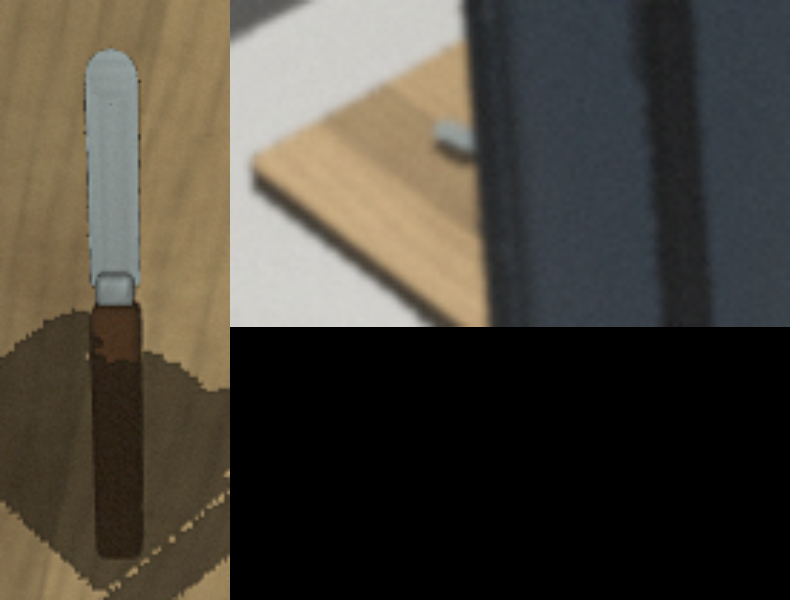

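The crop puts the tip at (313.7,156.8) in the scene picture, where (313.9,155.6) was predicted for a tip at z = 33 mm. So the two views agree on the height. I'll grasp the handle 25 mm ahead of its middle.

```bash
python3 -c "
from h import *
print(tri((load('w1'),289,67),(load('s1'),313.7,156.8),(load('t0'),350.5,165)))
print(rel([.581,-.244,.060],down(12.2)),rel([.581,-.244,.024],down(12.2)))"
```

```text
(array([ 0.68929261, -0.22087159,  0.028277  ]), [np.float64(0.0004229339517192435), np.float64(0.0003418533163003242), np.float64(0.0007245911380039576)])
(array([  6.4, -26.1, 140. ]), array([0.09, 0.05, 0.74])) (array([  6.4, -26.1, 176. ]), array([0.09, 0.05, 0.74]))
```

>>> {"name": "move_arm", "arguments": {
  "commands": "2 -9 40 0.1 0 0.7 1; 4 -18 80 0.1 0 0.7 1; 6 -26 120 0.1 0 0.7 1; 6 -26 150 0.1 0 0.7 1; 6 -26 165 0.1 0 0.7 1"
}}

```text
t: 2.08
tcp_pos: [0.5801, -0.2441, 0.0337]
tool_rot: [0.994, 0.106, -0.001, -0.001]
force: [0.3, 1.2, -1.1]
finger_gap: 1.0
gripper_force: 0.0
```

>>> {"name": "move_arm", "arguments": {
  "commands": "0 0 6 0 0 0 1; 0 0 10 0 0 0 1; 0 0 10 0 0 0 0.2; 0 0 10 0 0 0 -0.5; 0 0 10 0 0 0 -1",
  "grip_force": 60
}}

```text
t: 2.7
tcp_pos: [0.5822, -0.2436, 0.0259]
tool_rot: [0.994, 0.107, 0.001, 0.0]
force: [0.3, 0.2, 1.1]
finger_gap: 0.376
gripper_force: 0.0
```

>>> {"name": "move_arm", "arguments": {
  "commands": "0 0 0 0 0 0 -1; 0 0 0 0 0 0 -1; 0 0 0 0 0 0 -1; 0 0 0 0 0 0 -1; 0 0 0 0 0 0 -1",
  "grip_force": 110
}}

```text
t: 3.32
tcp_pos: [0.5822, -0.2437, 0.026]
tool_rot: [0.994, 0.107, 0.001, 0.0]
force: [-0.9, -0.1, 4.8]
finger_gap: 0.179
gripper_force: 109.0
```

```bash
python3 -c "
from h import *
save('wrist','w2')"
```

>>> {"name": "move_arm", "arguments": {
  "commands": "0 0 -6 0 0 0 -1; 0 0 -30 0 0 0 -1; 0 0 -60 0 0 0 -1; 0 0 -90 0 0 0 -1; 0 0 -110 0 0 0 -1"
}}

```text
t: 4.0
tcp_pos: [0.582, -0.2436, 0.1365]
tool_rot: [0.994, 0.107, 0.001, 0.0]
force: [0.5, -0.2, -1.7]
finger_gap: 0.179
gripper_force: 108.3
```

```bash
python3 - <<'E'
from h import *
w3=save('wrist','w3');w2=load('w2');st=telemetry.sense();print(st['t'],st['tcp_pos'],st['force'],st['finger_gap'],st['gripper_force'])
for w in(w2,w3):
    Tt=np.array(w['pose']);print(Tt[:3,3])
cv2.imwrite('pics/c3.png',np.hstack([w2['image'][0:330,160:480],w3['image'][0:330,160:480]])[:,:,::-1])
E
```

```text
4.05 [ 0.58333081 -0.2443432   0.13893841] [ 1.12545593 -0.56223627  0.99056488] 0.18239866501425228 108.3237075805664
[ 0.66083316 -0.22738273  0.170092  ]
[ 0.66061848 -0.2273281   0.28056135]
```

View pics/c3.png

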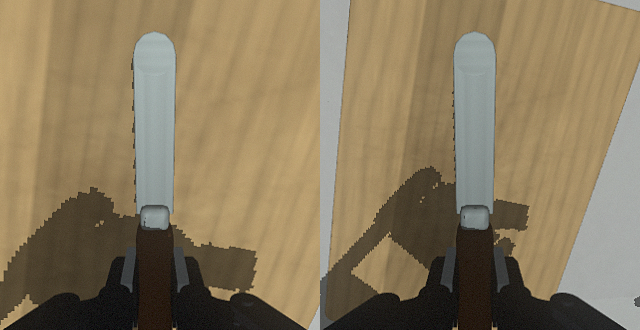

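The knife did not shift in the grip on lifting: the tip sits at row 32 in both halves. Next I'll go and look at the tin.

```bash
python3 -c "
from h import *
print(rel([.40,.225,.25],down(0)))
"
```

```text
(array([ -78.7, -497.2, -113.3]), array([ 0.19, -0.25, 12.3 ]))
```

>>> {"name": "move_arm", "arguments": {
  "commands": "-8 -50 -25 0 0 2 -1; -16 -105 -50 0 0 5 -1; -25 -160 -75 0 0 8 -1; -34 -215 -95 0 0 10 -1; -43 -270 -113 0 0 12.2 -1"
}}

```text
t: 4.68
tcp_pos: [0.4813, 0.0127, 0.2484]
tool_rot: [1.0, -0.0, -0.0, -0.0]
force: [1.5, -0.1, -1.1]
finger_gap: 0.178
gripper_force: 108.3
```

```bash
python3 -c "
from h import *
print(rel([.40,.225,.25],down(0)),telemetry.sense()['tcp_pos'])
"
```

```text
(array([ -81.3, -212.2,   -1.5]), array([-0.02,  0.  , -0.02])) [0.48125836 0.0127303  0.24836872]
```

>>> {"name": "move_arm", "arguments": {
  "commands": "-20 -50 -1 0 0 0 -1; -40 -105 -1 0 0 0 -1; -60 -160 -1 0 0 0 -1; -78 -200 -1 0 0 0 -1; -78 -205 -1 0 0 0 -1"
}}

```text
t: 5.3
tcp_pos: [0.4018, 0.2179, 0.2486]
tool_rot: [1.0, 0.003, -0.001, 0.0]
force: [0.6, -0.7, -0.8]
finger_gap: 0.181
gripper_force: 108.3
```

```bash
python3 - <<'E'
from h import *
w=save('wrist','w4')
for i in range(4):
    st=telemetry.sense();print(st['t'],st['tcp_pos'].round(4),(down(0).inv()*R.from_quat(st['tool_rot'])).as_rotvec(degrees=True).round(3),st['force'].round(2)); snapshot('top')
print(w['pose'].round(4).tolist())
for z in(.072,): print([np.round(proj(w,(x,y,z))).tolist() for x in(.54,.65) for y in(.16,.29)])
E
```

```text
5.35 [0.4031 0.2173 0.2488] [-0.002 -0.022 -0.266] [ 0.12 -0.08 -0.48]
5.4 [0.4039 0.2163 0.2488] [-0.025  0.003 -0.192] [ 0.53  0.73 -0.15]
5.45 [0.4043 0.2157 0.2489] [-0.032  0.008 -0.11 ] [ 0.19  0.66 -0.5 ]
5.5 [0.4045 0.2153 0.249 ] [-0.027  0.011 -0.045] [-0.05 -0.   -1.53]
[[0.005, -0.9492, -0.3146, 0.4827], [-1.0, -0.0048, -0.0015, 0.2175], [-0.0, 0.3146, -0.9492, 0.3925], [0.0, 0.0, 0.0, 1.0]]
[[374.0, 43.0], [240.0, 42.0], [382.0, -98.0], [231.0, -99.0]]
```

View pics/w4.png

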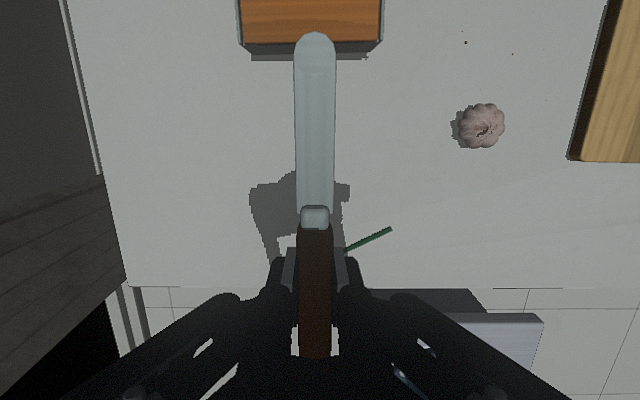

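The wrist view shows the lid's front edge from about (243,44) to (380,40), partly covered by the blade tip at (315,33), with the tin's front face below it and the garlic at (480,125). I'll measure the edge.

```bash
python3 - <<'E'
from h import *
w=load('w4'); h=cv2.cvtColor(w['image'],cv2.COLOR_RGB2HSV)
m=cv2.inRange(h,(5,130,60),(20,255,255)); m[60:]=0; m[:,:230]=0; m[:,395:]=0
pts=[]
for u in list(range(248,290))+list(range(342,378)):
    v=np.where(m[:,u])[0]
    if len(v): pts.append((u,v.max()+.5))
pts=np.array(pts)
W=np.array([onz(w,u,v,.072) for u,v in pts])[:,:2]
k=np.polyfit(W[:,1],W[:,0],1); r=W[:,0]-np.polyval(k,W[:,1]); g=abs(r)<.0015; k=np.polyfit(W[g,1],W[g,0],1)
print('front: x=%.4f+%.4f*y'%(k[1],k[0]),'yaw deg',-np.degrees(np.arctan(k[0])),'x at .225',np.polyval(k,.225), r.std())
# lid sides along rows
L=[];Rr=[]
for v in range(4,38,3):
    u=np.where(m[v])[0]; L.append(onz(w,u.min()-.5,v,.072)[:2]);Rr.append(onz(w,u.max()+.5,v,.072)[:2])
L,Rr=map(np.array,(L,Rr)); print('L',L.round(4).tolist(),'R',Rr.round(4).tolist())
# dark front face / outer walls bottom line: face corners
print(w['image'][44,232:250].sum(1), w['image'][40,374:392].sum(1))
# same lid corners in the other views
c=load('t0'); 
for y in (.16,.225,.29):
    p=(np.polyval(k,y),y,.072); print(proj(c,p),proj(load('s0'),p))
E
```

```text
front: x=0.5468+-0.0232*y yaw deg 1.3276904632039495 x at .225 0.5415548723646469 0.0004742623124439677
L [[0.5725, 0.2871], [0.57, 0.2872], [0.5675, 0.2874], [0.5651, 0.2876], [0.5626, 0.2877], [0.5601, 0.287], [0.5576, 0.2871], [0.555, 0.2864], [0.5525, 0.2865], [0.5499, 0.2867], [0.5473, 0.2869], [0.5448, 0.2861]] R [[0.5731, 0.1579], [0.5706, 0.1578], [0.5682, 0.1576], [0.5657, 0.1574], [0.5632, 0.1582], [0.5607, 0.158], [0.5582, 0.1579], [0.5556, 0.1567], [0.5531, 0.1575], [0.5505, 0.1573], [0.548, 0.1572], [0.5454, 0.157]]
[454 446 446 452 451 457 433 326 192 152 159 344 291 167 151 144 164 160] [170 163 212 359 340 140 144 188 344 438 460 455 449 446 449 452 453 452]
(np.float64(235.0052183931587), np.float64(203.19426925400995)) (np.float64(235.4729794578999), np.float64(241.80149206962602))
(np.float64(215.1334525534702), np.float64(203.26759943287396)) (np.float64(212.84737196558885), np.float64(256.7987465232983))
(np.float64(195.2235555865056), np.float64(203.3415150622192)) (np.float64(189.13337316052537), np.float64(272.5171581487849))
```

>>> {"name": "move_arm", "arguments": {
  "commands": "4 -1 45 0 0 -1.4 -1; 8 -2 95 0 0 -1.4 -1; 13 -3 145 0 0 -1.4 -1; 13 -3 180 0 0 -1.4 -1; 13 -3 194 0 0 -1.4 -1"
}}

```text
t: 6.18
tcp_pos: [0.4169, 0.2177, 0.0533]
tool_rot: [1.0, 0.012, -0.002, 0.0]
force: [-0.3, 0.5, -0.8]
finger_gap: 0.18
gripper_force: 108.2
```

```bash
cat >> h.py <<'E'
F=np.array([.5417,.2217]); YAW=1.4; LT=.109; DZ=.007   # slot middle, tin yaw, TCP->tip along x, blade above TCP
def tin(s=None):
    s=s or telemetry.sense(); c,n=np.cos(np.radians(YAW)),np.sin(np.radians(YAW))
    Rt=R.from_quat(s['tool_rot']).as_matrix(); tip=s['tcp_pos']+Rt@np.array([LT,0,-DZ]); d=tip[:2]-F
    e=(down(YAW).inv()*R.from_quat(s['tool_rot'])).as_rotvec(degrees=True)
    print('t %.2f'%s['t'],'tip tin x,y,z mm',np.round([1e3*(c*d[0]+n*d[1]),1e3*(-n*d[0]+c*d[1]),tip[2]*1e3],2),'rot',e.round(2),'F',s['force'].round(2),'gap',s['finger_gap'].round(3))
E
python3 - <<'E'
from h import *
for i in range(4): tin(); snapshot('top')
save('scene','s2')
E
```

```text
Traceback (most recent call last):
  File "h.py", line 34, in tin
    print('t %.2f'%s['t'],'tip tin x,y,z mm',np.round([1e3*(c*d[0]+n*d[1]),1e3*(-n*d[0]+c*d[1]),tip[2]*1e3],2),'rot',e.round(2),'F',s['force'].round(2),'gap',s['finger_gap'].round(3))
                                                                                                                                                              ^^^^^^^^^^^^^^^^^^^^^
AttributeError: 'float' object has no attribute 'round'
```

```bash
sed -i "s/s\['finger_gap'\].round(3)/round(float(s['finger_gap']),3)/" h.py
python3 - <<'E'
from h import *
for i in range(4): tin(); snapshot('top')
save('scene','s2')
E
```

```text
t 6.17 tip tin x,y,z mm [-15.88  -1.03  59.99] rot [-0.04 -0.18  0.05] F [-0.31  0.46 -0.84] gap 0.18
t 6.22 tip tin x,y,z mm [-16.07  -0.85  59.5 ] rot [-0.05 -0.2   0.03] F [-0.73  0.25 -2.29] gap 0.183
t 6.28 tip tin x,y,z mm [-15.7  -0.5  61. ] rot [-0.03 -0.12  0.01] F [-0.43 -0.08 -0.21] gap 0.181
t 6.33 tip tin x,y,z mm [-15.16  -0.08  62.22] rot [ 0.   -0.   -0.01] F [ 1.24 -0.42 -0.56] gap 0.18
```

>>> {"name": "move_arm", "arguments": {
  "commands": "3 0 0.5 0 0 0 -1; 6 0 0.5 0 0 0 -1; 9 0 0.5 0 0 0 -1; 11 0 0.5 0 0 0 -1; 11 0 0.5 0 0 0 -1"
}}

```text
t: 7.05
tcp_pos: [0.4283, 0.2194, 0.0547]
tool_rot: [1.0, 0.013, 0.0, -0.0]
force: [-0.0, 0.2, -1.8]
finger_gap: 0.183
gripper_force: 108.2
```

```bash
python3 - <<'E'
from h import *
tin(); w=save('wrist','w5'); tin(); snapshot('top'); tin()
E
```

```text
t 7.05 tip tin x,y,z mm [-4.43  0.63 61.77] rot [ 0.01  0.03 -0.09] F [-0.01  0.17 -1.78] gap 0.183
t 7.10 tip tin x,y,z mm [-4.71  0.59 61.66] rot [ 0.    0.   -0.09] F [ 0.2   0.24 -1.24] gap 0.181
t 7.15 tip tin x,y,z mm [-4.83  0.55 61.59] rot [-0.   -0.01 -0.08] F [-0.6   1.56 -1.41] gap 0.178
```

>>> {"name": "move_arm", "arguments": {
  "commands": "1 0 0 0 0 0 -1; 2 0 0 0 0 0 -1; 3 0 0 0 0 0 -1; 4 0 0 0 0 0 -1; 5 0 0 0 0 0 -1"
}}

```text
t: 7.78
tcp_pos: [0.4319, 0.2193, 0.0546]
tool_rot: [1.0, 0.013, -0.001, 0.0]
force: [-3.0, 0.2, 0.3]
finger_gap: 0.187
gripper_force: 108.3
```

>>> {"name": "move_arm", "arguments": {
  "commands": "0.5 0 0 0 0 0 -1; 1 0 0 0 0 0 -1; 1.5 0 0 0 0 0 -1; 2 0 0 0 0 0 -1; 2 0 0 0 0 0 -1"
}}

```text
t: 8.4
tcp_pos: [0.4321, 0.2192, 0.0544]
tool_rot: [1.0, 0.013, -0.003, 0.0]
force: [-6.0, 0.5, 1.8]
finger_gap: 0.181
gripper_force: 108.6
```

```bash
python3 - <<'E'
from h import *
tin()
E
```

```text
t 8.40 tip tin x,y,z mm [-0.61  0.39 60.79] rot [-0.05 -0.32 -0.11] F [-6.    0.47  1.82] gap 0.181
```

The middle third is firm: 6 N with no give. I'll try the +y third.

>>> {"name": "move_arm", "arguments": {
  "commands": "-6 0 -0.3 0 0 0 -1; -10 -10 -0.3 0 0 0 -1; -10 -25 -0.3 0 0 0 -1; -10 -36 -0.3 0 0 0 -1; -8 -36 -0.3 0 0 0 -1"
}}

```text
t: 9.02
tcp_pos: [0.4265, 0.2566, 0.0551]
tool_rot: [1.0, 0.014, 0.001, -0.0]
force: [-0.0, 0.8, -0.3]
finger_gap: 0.177
gripper_force: 108.2
```

>>> {"name": "move_arm", "arguments": {
  "commands": "1 0 0 0 0 0 -1; 2.5 0 0 0 0 0 -1; 4 0 0 0 0 0 -1; 6 0 0 0 0 0 -1; 7.5 0 0 0 0 0 -1"
}}

```text
t: 9.65
tcp_pos: [0.4338, 0.2554, 0.055]
tool_rot: [1.0, 0.013, 0.0, -0.0]
force: [0.1, -0.3, -0.2]
finger_gap: 0.182
gripper_force: 108.3
```

```bash
python3 - <<'E'
from h import *
tin()
E
```

```text
t 9.65 tip tin x,y,z mm [ 1.9  36.41 62.04] rot [ 0.    0.01 -0.07] F [ 0.06 -0.35 -0.25] gap 0.182
```

There is no resistance 2.5 mm past the contact depth, so this is the loose third. I'll go in gently.

>>> {"name": "move_arm", "arguments": {
  "commands": "2 0 0.3 0 0 0 -1; 4 0 0.3 0 0 0 -1; 6 0 0.3 0 0 0 -1; 8 0 0.3 0 0 0 -1; 10 0 0.3 0 0 0 -1"
}}

```text
t: 10.28
tcp_pos: [0.4438, 0.2558, 0.0547]
tool_rot: [1.0, 0.013, 0.0, -0.0]
force: [0.1, -0.8, -0.2]
finger_gap: 0.177
gripper_force: 112.2
```

>>> {"name": "move_arm", "arguments": {
  "commands": "3 0 0 0 0 0 -1; 7 0 0 0 0 0 -1; 11 0 0 0 0 0 -1; 15 0 0 0 0 0 -1; 18 0 0 0 0 0 -1"
}}

```text
t: 10.9
tcp_pos: [0.462, 0.2563, 0.0547]
tool_rot: [1.0, 0.013, 0.0, -0.0]
force: [0.4, -0.8, -0.5]
finger_gap: 0.18
gripper_force: 113.0
```

```bash
python3 - <<'E'
from h import *
tin(); save('wrist','w6'); tin()
E
```

```text
t 10.90 tip tin x,y,z mm [30.17 36.67 61.79] rot [ 0.01  0.03 -0.08] F [ 0.36 -0.79 -0.51] gap 0.18
t 10.95 tip tin x,y,z mm [30.63 36.66 61.87] rot [ 0.01  0.06 -0.07] F [ 1.82 -1.86  0.23] gap 0.179
```

The blade is 31 mm inside with no force on it. Now I'll lever nose-up about the slot's lower edge.

>>> {"name": "move_arm", "arguments": {
  "commands": "0.3 0 3.5 0 2.4 0 -1; 0.8 0 7 0 4.8 0 -1; 1.4 0 10.4 0 7.2 0 -1; 2.1 0 13.7 0 9.6 0 -1; 2.9 0 16.9 0 12 0 -1"
}}

```text
t: 11.58
tcp_pos: [0.4643, 0.2563, 0.0377]
tool_rot: [0.994, 0.013, 0.105, -0.001]
force: [1.5, -2.3, -1.6]
finger_gap: 0.183
gripper_force: 113.3
```

```bash
python3 - <<'E'
from h import *
tin(); w=save('wrist','w7'); save('scene','s3'); tin()
cv2.imwrite('pics/c4.png',np.hstack([w['image'][0:300,160:480],load('w6')['image'][0:300,160:480]])[:,:,::-1])
E
```

```text
t 11.57 tip tin x,y,z mm [28.59 36.61 67.27] rot [ 1.000e-02  1.205e+01 -8.000e-02] F [ 1.48 -2.33 -1.6 ] gap 0.183
t 11.68 tip tin x,y,z mm [27.4  36.51 66.55] rot [-0.04 11.87 -0.13] F [-2.06  0.89 -0.64] gap 0.178
```

View pics/c4.png

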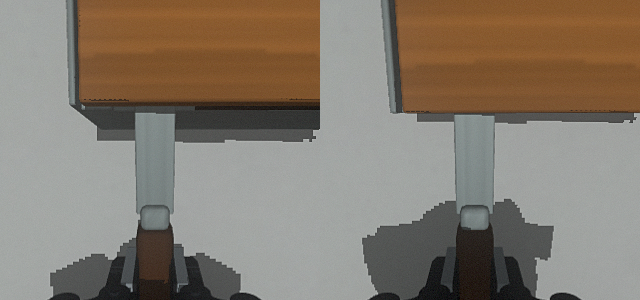

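The left half (after) against the right half (before) shows the lid's front edge lifted: a dark gap has opened under it from (80,104) to (320,108). The blade hasn't moved in the grip. Now I'll follow the hinge arc.

```bash
python3 - <<'E'
from h import *
tin()
p0=np.array([28.5,67.]);r=86;c,s=np.cos(np.radians(12)),np.sin(np.radians(12))
prev=p0; base=p0
for i,th in enumerate([8,13,19,25,31, 37,43,49,55,61, 67,73,79,85,91, 95,99,102,103,103]):
    if i%5==0: base=prev; print('--')
    t=np.radians(th); n=np.array([-np.sin(t),-np.cos(t)])
    p=np.array([116-r*np.cos(t),68+r*np.sin(t)])+5.25*n; d=p-base
    print(th,p.round(1),'tool x %.1f z %.1f'%(d[0]*c+d[1]*s,d[0]*s-d[1]*c)); prev=p
E
```

```text
t 11.68 tip tin x,y,z mm [27.4  36.51 66.55] rot [-0.04 11.87 -0.13] F [-2.06  0.89 -0.64] gap 0.178
--
8 [30.1 74.8] tool x 3.2 z -7.3
13 [31.  82.2] tool x 5.6 z -14.4
19 [33. 91.] tool x 9.4 z -22.6
25 [35.8 99.6] tool x 14.0 z -30.3
31 [ 39.6 107.8] tool x 19.3 z -37.6
--
37 [ 44.2 115.6] tool x 6.1 z -6.6
43 [ 49.5 122.8] tool x 12.8 z -12.6
49 [ 55.6 129.5] tool x 20.2 z -17.9
55 [ 62.4 135.4] tool x 28.0 z -22.3
61 [ 69.7 140.7] tool x 36.3 z -25.9
--
67 [ 77.6 145.1] tool x 8.6 z -2.7
73 [ 85.8 148.7] tool x 17.4 z -4.5
79 [ 94.4 151.4] tool x 26.4 z -5.4
85 [103.3 153.2] tool x 35.4 z -5.3
91 [112.3 154.1] tool x 44.4 z -4.3
--
95 [118.3 154.1] tool x 5.9 z 1.2
99 [124.3 153.8] tool x 11.7 z 2.8
102 [128.7 153.2] tool x 16.0 z 4.3
103 [130.2 153. ] tool x 17.4 z 4.8
103 [130.2 153. ] tool x 17.4 z 4.8
```

>>> {"name": "move_arm", "arguments": {
  "commands": "3 0 -7 0 0 0 -1; 5.5 0 -14.5 0 0 0 -1; 9.5 0 -22.5 0 0 0 -1; 14 0 -30 0 0 0 -1; 19.5 0 -37.5 0 0 0 -1"
}}

```text
t: 12.3
tcp_pos: [0.4757, 0.2565, 0.0793]
tool_rot: [0.994, 0.013, 0.104, -0.001]
force: [-3.8, -0.6, -3.4]
finger_gap: 0.173
gripper_force: 113.1
```

```bash
python3 - <<'E'
from h import *
tin(); w=save('wrist','w8'); a=save('scene','s4'); tin()
cv2.imwrite('pics/c5.png',np.hstack([w['image'][0:300,160:480],cv2.resize(a['image'][170:290,130:290],(400,300))])[:,:,::-1])
E
```

```text
t 12.30 tip tin x,y,z mm [ 40.02  36.52 108.78] rot [ 1.000e-02  1.199e+01 -7.000e-02] F [-3.75 -0.64 -3.39] gap 0.173
t 12.40 tip tin x,y,z mm [ 41.75  37.03 110.01] rot [ 0.09 12.24 -0.08] F [-1.67  0.56 -2.27] gap 0.176
```

View pics/c5.png

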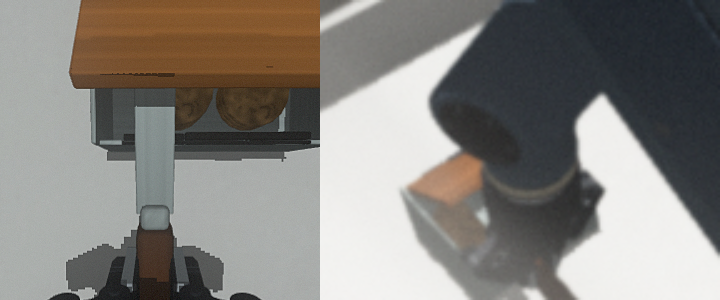

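The wrist view shows the lid about 30 degrees up with biscuits visible beneath it, and the tip is still under it. Continuing.

>>> {"name": "move_arm", "arguments": {
  "commands": "6 0 -6.5 0 0 0 -1; 13 0 -12.5 0 0 0 -1; 20 0 -18 0 0 0 -1; 28 0 -22.5 0 0 0 -1; 36.5 0 -26 0 0 0 -1"
}}

```text
t: 13.02
tcp_pos: [0.5066, 0.2574, 0.112]
tool_rot: [0.994, 0.013, 0.105, -0.001]
force: [-1.8, 0.8, -4.1]
finger_gap: 0.181
gripper_force: 113.0
```

>>> {"name": "move_arm", "arguments": {
  "commands": "8.5 0 -2.5 0 0 0 -1; 17.5 0 -4.5 0 0 0 -1; 26.5 0 -5.5 0 0 0 -1; 35.5 0 -5.5 0 0 0 -1; 44.5 0 -4.5 0 0 0 -1"
}}

```text
t: 13.65
tcp_pos: [0.5494, 0.2585, 0.1254]
tool_rot: [0.994, 0.013, 0.105, -0.001]
force: [-2.6, 0.6, -2.4]
finger_gap: 0.177
gripper_force: 113.2
```

```bash
python3 - <<'E'
from h import *
tin(); w=save('wrist','w9'); tin()
E
```

```text
t 13.65 tip tin x,y,z mm [113.7   36.74 155.01] rot [ 0.02 12.03 -0.08] F [-2.58  0.63 -2.39] gap 0.177
t 13.70 tip tin x,y,z mm [115.55  36.82 155.73] rot [ 0.05 12.2  -0.06] F [-2.44 -0.38 -0.72] gap 0.178
```

>>> {"name": "move_arm", "arguments": {
  "commands": "5 0 1 0 0 0 -1; 10 0 2.5 0 0 0 -1; 14 0 4 0 0 0 -1; 17 0 5 0 0 0 -1; 17 0 5 0 0 0 -1"
}}

```text
t: 14.32
tcp_pos: [0.5671, 0.2591, 0.1241]
tool_rot: [0.994, 0.013, 0.105, -0.002]
force: [-1.0, -0.1, -0.3]
finger_gap: 0.178
gripper_force: 113.4
```

```bash
python3 - <<'E'
from h import *
tin(); w=save('wrist','w10'); a=save('scene','s5');b=save('top','t5'); tin()
cv2.imwrite('pics/c6.png',np.vstack([np.hstack([w['image'][0:300,160:480],cv2.resize(a['image'][150:290,110:300],(407,300))]),cv2.resize(b['image'][120:260,150:490],(727,300))])[:,:,::-1] if 0 else np.hstack([w['image'][0:300,160:480],cv2.resize(a['image'][150:290,110:300],(400,300))])[:,:,::-1])
E
```

```text
t 14.32 tip tin x,y,z mm [131.45  36.89 153.81] rot [ 0.03 12.1  -0.08] F [-1.02 -0.12 -0.31] gap 0.178
t 14.47 tip tin x,y,z mm [131.18  36.93 153.78] rot [ 0.03 12.09 -0.09] F [ 0.28  0.65 -1.22] gap 0.181
```

View pics/c6.png

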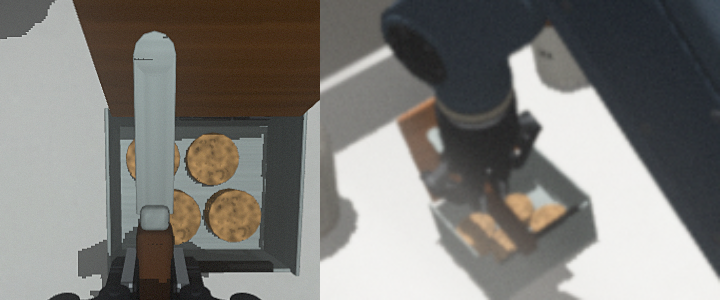

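The lid stands clearly past upright, leaning back (about 103 degrees by the tip position), and the biscuits are exposed. I'll withdraw and level the knife.

>>> {"name": "move_arm", "arguments": {
  "commands": "-25 0 -8 0 0 0 -1; -60 0 -22 0 0 0 -1; -95 0 -40 0 -4 0 -1; -112 0 -70 0 -8 0 -1; -115 0 -95 0 -12.1 0 -1"
}}

```text
t: 15.1
tcp_pos: [0.4325, 0.2556, 0.1937]
tool_rot: [1.0, 0.013, -0.002, -0.0]
force: [0.5, -0.2, -1.5]
finger_gap: 0.179
gripper_force: 113.4
```

```bash
python3 - <<'E'
from h import *
tin(); save('top','t6'); a=save('scene','s6'); s=telemetry.sense(); print(s['tcp_pos'])
print(rel([.50,0.02,.22],down(YAW)),rel([.582,-.244,.15],down(12.2)))
E
```

```text
t 15.10 tip tin x,y,z mm [  0.67  36.82 200.29] rot [ 0.   -0.23 -0.15] F [ 0.51 -0.18 -1.53] gap 0.179
[0.43725936 0.25641238 0.19550458]
(array([ 56.8, 237.9, -24.7]), array([-0.14, -0.38,  0.08])) (array([131.5, 504.1,  45.2]), array([ -0.1 ,  -0.4 , -10.72]))
```

>>> {"name": "move_arm", "arguments": {
  "commands": "5 45 -15 0 0 0 -1; 15 100 -25 0 0 -2 -1; 28 155 -25 0 0 -5 -1; 42 210 -25 0 0 -8 -1; 56 260 -25 0 0 -10.8 -1"
}}

```text
t: 15.82
tcp_pos: [0.4973, -0.0051, 0.2169]
tool_rot: [0.994, 0.107, -0.0, 0.0]
force: [1.9, 0.2, -1.1]
finger_gap: 0.181
gripper_force: 113.3
```

```bash
python3 - <<'E'
from h import *
for i in range(3):
    print(rel([.582,-.244,.125],down(12.2)),telemetry.sense()['tcp_pos']);snapshot('top')
E
```

```text
(array([ 31.8, 251.4,  92. ]), array([0.03, 0.04, 0.13])) [ 0.49725666 -0.00510693  0.21686809]
(array([ 29.7, 244. ,  94. ]), array([ 0.41, -0.16,  0.04])) [ 0.50085364 -0.01121119  0.21721584]
(array([ 31.5, 247.5,  93.1]), array([ 0.21, -0.11, -0.23])) [ 0.49963266 -0.00807752  0.217117  ]
```

>>> {"name": "move_arm", "arguments": {
  "commands": "6 50 15 0 0 0 -1; 13 105 35 0 0 0 -1; 21 160 60 0 0 0 -1; 27 215 80 0 0 0 -1; 31 248 93 0 0 0 -1"
}}

```text
t: 16.6
tcp_pos: [0.5801, -0.2396, 0.1224]
tool_rot: [0.994, 0.107, -0.001, -0.0]
force: [0.0, 0.7, -1.4]
finger_gap: 0.179
gripper_force: 113.4
```

```bash
python3 - <<'E'
from h import *
for i in range(6):
    snapshot('top')
w=save('wrist','w11')
print(rel([.582,-.244,.026],down(12.2)),telemetry.sense()['tcp_pos'])
cv2.imwrite('pics/c7.png',np.hstack([w['image'][0:330,160:480],load('w3')['image'][0:330,160:480]])[:,:,::-1])
# blade tip row comparison
for n in('w3','w11'):
    im=load(n)['image'];h=cv2.cvtColor(im,cv2.COLOR_RGB2HSV);m=(h[...,1]<60).astype(np.uint8);m[:,:280]=0;m[:,350:]=0;m[215:]=0
    k,l,s,c=cv2.connectedComponentsWithStats(m);i=1+np.argmax(s[1:,4]);print(n,s[i],c[i])
E
```

```text
(array([ 1.1,  7.9, 98.7]), array([-0.06,  0.11,  0.19])) [ 0.57942254 -0.23660138  0.12474949]
w3 [ 293   31   43  184 7249] [314.16278107 122.84397848]
w11 [ 293   31   43  184 7237] [314.11054304 122.75873981]
```

The blade's image box is identical to the one just after the pick-up, so the knife hasn't slipped in the grip. Lowering it onto the board.

>>> {"name": "move_arm", "arguments": {
  "commands": "0 2 40 0 0 0 -1; 1 4 70 0 0 0 -1; 1 7 88 0 0 0 -1; 1 7 94 0 0 0 -1; 1 7 96 0 0 0 -1"
}}

```text
t: 17.58
tcp_pos: [0.5825, -0.2452, 0.0291]
tool_rot: [0.994, 0.107, -0.0, 0.0]
force: [0.7, 0.0, -0.9]
finger_gap: 0.18
gripper_force: 113.4
```

```bash
python3 - <<'E'
from h import *
for i in range(4): snapshot('top'); 
s=telemetry.sense();print(s['tcp_pos'],s['force'],rel([.582,-.244,.026],down(12.2)))
E
```

```text
[ 0.58263461 -0.24560504  0.02964291] [ 0.21143931  0.42220315 -0.88322467] (array([-0.3, -1.7,  3.6]), array([0.05, 0.01, 0.09]))
```

>>> {"name": "move_arm", "arguments": {
  "commands": "0 0 1 0 0 0 -1; 0 0 2 0 0 0 -1; 0 0 3 0 0 0 -1; 0 0 3.6 0 0 0 -1; 0 0 3.6 0 0 0 -1"
}}

```text
t: 18.4
tcp_pos: [0.5821, -0.2454, 0.026]
tool_rot: [0.994, 0.107, -0.001, 0.0]
force: [-0.6, -0.3, 5.2]
finger_gap: 0.178
gripper_force: 114.5
```

>>> {"name": "move_arm", "arguments": {
  "commands": "0 0 0 0 0 0 -0.3; 0 0 0 0 0 0 0.2; 0 0 0 0 0 0 0.6; 0 0 0 0 0 0 1; 0 0 0 0 0 0 1",
  "grip_force": 20
}}

```text
t: 19.02
tcp_pos: [0.5821, -0.2453, 0.0249]
tool_rot: [0.994, 0.107, -0.001, -0.0]
force: [-0.3, 0.2, -0.3]
finger_gap: 0.999
gripper_force: 0.0
```

>>> {"name": "move_arm", "arguments": {
  "commands": "0 0 0 0 0 0 1; 0 0 -15 0 0 0 1; 0 0 -50 0 0 0 1; 0 0 -100 0 0 0 1; 0 0 -150 0 0 0 1"
}}

```text
t: 19.65
tcp_pos: [0.5822, -0.2452, 0.1774]
tool_rot: [0.994, 0.107, -0.001, 0.0]
force: [0.9, -0.0, 0.1]
finger_gap: 1.0
gripper_force: 0.0
```

```bash
python3 - <<'E'
from h import *
for i in range(4): snapshot('top')
w=save('wrist','w12');b=save('top','t12');a=save('scene','s12');print(telemetry.sense()['t'],telemetry.sense()['tcp_pos'])
W=cv2.resize(w['image'],(400,250));B=b['image'][90:290,130:530];
A=cv2.resize(a['image'],(400,250))
cv2.imwrite('pics/c8.png',np.vstack([np.hstack([W,A]),np.pad(cv2.resize(B,(600,300)),((0,0),(0,200),(0,0)))])[:,:,::-1])
E
```

```text
20.0 [ 0.58123278 -0.24463237  0.1737678 ]
```

View pics/c8.png

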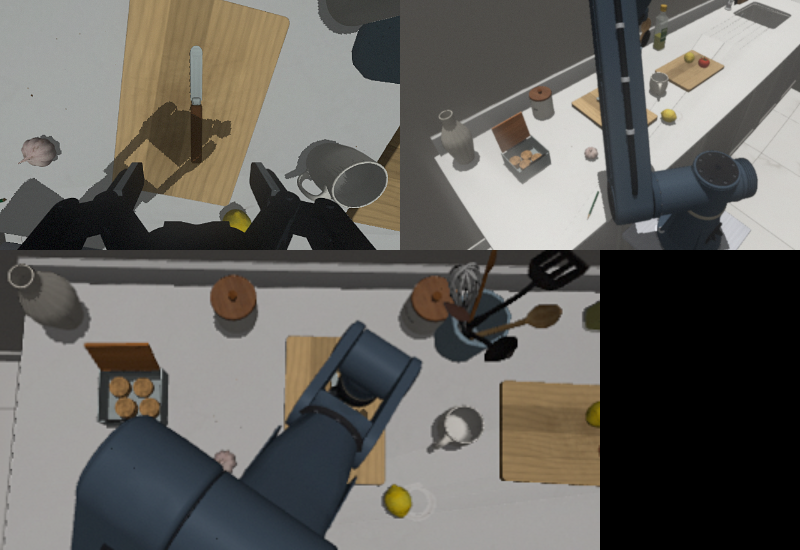

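The final views show the knife flat on the board (tip at (196,47), handle end at (196,162) in the wrist panel). The lid leans back past upright, and the garlic, lemon and mug are in their places. Handing in.

```bash
python3 -c "
from h import *
print(ticket.sign_off())"
```

```text
the job is handed in; nothing more can be done
None
```

The job is handed in at about 20 s: the seal gave in the left (+y) third, the lid was levered up there and left at about 103° (estimated from the blade tip's position), the knife is back flat on the board the same way up, and the garlic, lemon and mug were not touched.

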